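Thread three machine rings onto the drying rod

TASK

Take the rod by its handle off the drying stand, pass it through all three white rings while they stand in the drainer, and lift them off together as one stack. Then lay the rod back in both notches of the stand, handle the same way round as before, with the three rings hanging between the two posts, and let go. Do not disturb the jug, the beaker or the pots.

Things in the scene. Friction and masses are not known exactly. Their poses are not given: they have to be found in the camera images.
- rod: Loose steel rod, 10 mm thick, 120 mm long, with a black box handle; about 90 g. Origin on the rod's axis where it leaves the handle; x runs along the rod to its tip, z up. The rod fills x = 0 to 120 mm and ends in a 14 mm ball (centre x = 113 mm). At the start it lies level in both notches of the stand, along the stand's x, within 6 mm of centred.
- rod_handle (a point): Middle of the rod's handle, at x = -32.5 mm, z = -6 mm in the rod's frame (axes as the rod's). The handle is a box 65 mm along x, 24 mm wide across y (grip it so) and 34 mm high.
- rod_tip (a point): The far end of the rod, 120 mm from the rod's origin along its x.
- ring_a: White plastic ring, 70 mm outside diameter, 34 mm hole, 8 mm thick, 25 g, loose. Origin at the centre of its hole; x is the hole's axis. It stands on edge in the drainer's slot at drainer x = -20 mm.
- ring_b: Like ring_a, in the middle slot (drainer x = 0).
- ring_c: Like ring_a, in the slot at drainer x = +20 mm.
- drainer: Fixed grey plastic block, 72 mm along x, 84 mm along y, 39 mm high; origin under its centre on the table, z up. Three cross slots 10 mm wide, 14 mm deep, hold the rings on edge at x = -20, 0 and 20 mm. Its x points roughly to the robot's left (world +y), give or take 0.25 rad. It may stand left or right of the stand.
- drainer_row (a point): Centre of the middle ring's hole as the rings stand at the start: over the drainer's centre, 60 mm above the table. The three holes lie on one level line through it along the drainer's x, open at both ends (lowest point of the holes 43 mm, tops of the rings 95 mm above the table).
- stand: Fixed steel stand, base plate 120 mm along x, 90 mm along y, 8 mm thick; origin under its centre on the table, z up. Two posts 8 mm thick at x = -42 and +42 mm end in upward 90 degree V notches, 45 mm wide at the mouth, tops 101 mm above the table. Its x points roughly to the robot's left (world +y), give or take 0.25 rad.
- stand_seat (a point): Point midway between the two notches, on the axis of a rod lying in both: 85 mm above the stand's origin. Centred, the rod's origin lies 60 mm from it to the stand's -x and the tip 60 mm to its +x, with the handle outside the post at -x. Hanging rings have their centres about 12 mm under the axis, clear of the base.
- jug: Bystander: steel jug with handle, 84 mm across, 110 mm high, standing. Origin under its centre.
- pot_a: Bystander: white pot with lid, 68 mm across, 65 mm high. Origin under its centre.
- pot_b: Bystander: like pot_a.
- beaker: Bystander: glass beaker, 72 mm across, 85 mm high. Origin under its centre.

How it is judged:
By the outcome, as a careful person would: the job done as asked, in the order asked, and still so for the second after the job is handed in, with the robot touching nothing.
It also fails if it takes over 56 s, if anything falls off the work surface, if the arm or the gripper's body presses on something with over 40 N, if the wrist force passes 120 N, or if a joint passes its speed limit or range.

ROBOT

A 6-joint arm with a two-finger parallel gripper is mounted at the origin on the work surface. World frame = base frame: x ahead of the robot, y to its left, z up, the work surface at z = 0. Lengths are in m, angles in degrees, forces in N, time in s.
With the tool pointing down it reaches from about 0.35 to 0.775 m from the base axis. Payload 7.3 kg.
Tool frame: the origin (TCP) lies midway between the tips of the shut fingers; the grasp point (between the pads) lies 19 mm behind it; y points along the fingers, z is the direction in which the jaws open and shut, and the axes are right-handed (so a half turn about y gives the same grasp; the last joint's range is limited). The gripper opens to 92 mm and grips with 3 to 60 N. Pads are 19 mm wide; open, the fingers measure 130 mm over their backs; the gripper's body (75 mm by 190 mm) begins 47 mm behind the grasp point.
Start: joints at [-75.459, 19.595, 87.324, -0, 73.075, -8.365], TCP at [0.204, -0.484, 0.227] pointing down, gripper open.
Joint ranges: [-145.02, 145.02], [-44.19, 115.74], [2.07, 154.8], [-57.11, 237.11], [16.16, 152.29], [-177.93, 177.93]. Speed limits (degrees/s): [147.25, 147.25, 180, 180, 180, 180].

INTERFACE

Orientations are given as [roll, pitch, yaw] about the fixed x, y, z axes, in that order (R = Rz(yaw) Ry(pitch) Rx(roll)).
In Python, from rig import * gives the robot as it stands.
- The arm moves only by the tool play_rows, never from a script. Its argument "rows" is a list of rows, each a list of 3 entries, a list of its own where there are three numbers: the gripper's target within -1 to 1 (fully open at 1, half-way at 0, shut at -1), then the shift along the tool's x, y, z in m, then the turn about the tool's y in rad. In form: [[grip, [dx, dy, dz], turn], ...]. A call has 1 to 10 rows; each row shifts and turns the commanded pose from where the row before left it, along the tool's axes as they then stand; what a row does not reach is not made up. A row lasts 1/8 s, in which the tool goes at most 62.5 mm and 10.7 degrees, less where a joint would pass 70% of its speed; a pose out of reach is approached as far as the arm can. A call is refused whole if a number of a shift passes 0.0625 or a number of a turn 0.188, either way. A call with a gripper value outside its range is refused whole. The fingers move at their own pace and stop on an object; "force" is the grip in N (left out, the last holds). Time passes only in rows, so rows that do not move let the fingers close. It gives the time, the measured TCP pose, the force and the opening at its end, in the units of the state.
- get_state(): the state, without advancing time (a new reading comes with each control period).
- grab_frame(name): name is "side" or "top" or "wrist"; returns (picture, depth): 480x640x3 uint8, red, green, blue; 480x640 float32, m along the optical axis (not along the pixel's ray), 0 where there is no reading.
- get_calibration(name): a dict with "fx", "fy", "cx", "cy" (pixels), "k1" (the pictures are not rectified: a ray, as slopes to the right and down, at radius r is drawn at 1 + k1 r^2 times it, then the intrinsics apply), "R" (3x3) and "t" (3): a world point X has camera coordinates R X + t. Camera axes: x right, y down, z forward; pixel columns grow to the right and rows downward; lengths in m; the calibration is good to about 2 mm. A picture is of the moment at which its call begins: read the wrist's pose just before it. get_calibration takes no time and is no camera call; for the wrist camera it gives the pose at the moment of the call.
- job_done(): hands the job in, once; it reports no verdict.
Trained networks look in the newest picture that a camera, given by its name, has taken for a name from the list of things; names that differ only in an ending like _2 or _b are one class to them, and where a whole thing is asked for, a point or a joint stands for the part that bears it (a point fixed in the world has none). Each returns a list of dicts, best first, with "p" (0 to 1); they miss things now and then, are a little off and sometimes report something else, mostly with a low value. They report only what shows in the picture. A call takes as long as a camera call.
- spot_in(camera, name): "xyz" ([x, y, z] in m, in world coordinates, good to about 4 mm: the middle of the surface that is visible of it).
- cut_out(camera, name): "pixels" (480x640 bool, what is visible of it).
- pinpoint(camera, name): "xyz" ([x, y, z] in m, in world coordinates, good to about 4 mm: a listed point, or the origin of a listed thing).
The state is a dict: "t": time; "joint_pos": joint angles; "joint_velocities": joint speeds; "effort": joint torques, N m; "eef_pos": TCP position; "orientation": TCP orientation; "contact_force": force on the tool from outside, world axes, zero at the start; "wrist_torque": the same for the moment, N m; "grip_width": finger opening in m.
Only numpy, scipy, OpenCV 4.12 (cv2) and the standard library are available. Lean on these libraries where they do the work, as an engineer would, in place of code of your own. Each camera call takes 0.05 s, during which the arm holds its last target. There are 200 camera calls.

## Working session

There is one attempt and no reset: what is moved stays moved. The work goes in short steps, Python scripts to look and compute and a tool call to move; the robot and the scene stay as the last step left them, time stands still between calls to the robot, and variables do not carry over. Pictures are saved under pics/ and viewed, about 8 in all and at most 12, crops included, and the job is handed in when it is done.

Besides the shell and the picture viewer there is one more tool, called as a command line: name --argument value ..., lists and objects as JSON in quotes. play_rows: Moves the arm, as the interface text tells. Its arguments: {"type":"object","properties":{"rows":{"type":"array","items":{"type":"array"}},"force":{"type":"number"}},"required":["rows"]}

```bash
mkdir -p pics; ls; cat > h.py <<'E'
from rig import *
import numpy as np, cv2
from scipy.spatial.transform import Rotation as Ro
np.set_printoptions(precision=4,suppress=True)
def shot(n,f):
    p,d=grab_frame(n); cv2.imwrite('pics/'+f,p[:,:,::-1]); return p,d,get_calibration(n)
def cloud(d,c):
    v,u=np.mgrid[0:480,0:640]; K=np.array([[c['fx'],0,c['cx']],[0,c['fy'],c['cy']],[0,0,1.]])
    pts=cv2.undistortPoints(np.stack([u,v],-1).reshape(-1,1,2).astype(float),K,np.array([c['k1'],0,0,0.])).reshape(480,640,2)
    X=np.dstack([pts*d[...,None],d]); X[d<=0]=np.nan
    return (X-np.array(c['t']))@np.array(c['R'])
def tool():
    s=get_state(); return np.array(s['eef_pos']),Ro.from_euler('xyz',s['orientation'],degrees=True).as_matrix(),s
E
python3 - <<'E'
import sys; sys.path.insert(0,'.')
from h import *
p,R,s=tool(); print(s,'\n',R)
for n in ['top','side']:
    shot(n,n+'1.png')
    for k in ['rod','rod_handle','rod_tip','drainer','drainer_row','stand','stand_seat','ring_a','jug','pot_a','beaker']:
        print(n,k,[(np.array(r['xyz']).round(4).tolist(),round(r['p'],2)) for r in pinpoint(n,k)[:3]])
E
```

```text
pics
{'t': 0.0, 'joint_pos': array([-75.4586,  19.6348,  87.3745,  -0.0023,  73.0751,  -8.3656]), 'joint_velocities': array([-0.0142,  0.0597, -0.0398, -0.0248,  0.0648, -0.0347]), 'effort': array([ -0.0017, -43.1256, -24.4219,   0.0718,   0.0562,  -0.0001]), 'eef_pos': array([ 0.2043, -0.4832,  0.2261]), 'orientation': array([ -90.0838,    0.0101, -157.0923]), 'contact_force': array([0.1085, 0.6598, 0.4296]), 'wrist_torque': array([ 0.0236, -0.046 , -0.0424]), 'grip_width': 0.09178543147902901} 
 [[-0.9211 -0.0004  0.3892]
 [-0.3892  0.0014 -0.9211]
 [-0.0002 -1.     -0.0015]]
top rod [([0.5405, -0.2317, 0.0866], 0.68)]
top rod_handle [([0.5465, -0.265, 0.0772], 0.64)]
top rod_tip [([0.5432, -0.1132, 0.0868], 0.91), ([0.4621, 0.1781, 0.0607], 0.54)]
top drainer [([0.462, 0.1589, 0.0011], 0.78)]
top drainer_row [([0.4647, 0.1577, 0.0608], 0.86), ([0.5398, -0.1738, 0.0851], 0.54)]
top stand [([0.5385, -0.1689, -0.0037], 0.75), ([0.7334, 0.2314, -0.0007], 0.33)]
top stand_seat [([0.5397, -0.1706, 0.0854], 0.59)]
top ring_a [([0.4581, 0.1359, 0.0592], 0.8), ([0.4659, 0.1559, 0.0539], 0.
[... 350 characters left out ...]
.41)]
side rod_handle [([0.5445, -0.2633, 0.0787], 0.85), ([0.5423, -0.1708, 0.0886], 0.29)]
side rod_tip []
side drainer [([0.4633, 0.1555, -0.0033], 0.96), ([0.7105, -0.1892, -0.0018], 0.44)]
side drainer_row [([0.4626, 0.1568, 0.0631], 0.7)]
side stand [([0.5397, -0.1743, 0.0001], 0.63), ([0.5365, -0.1126, 0.0863], 0.34)]
side stand_seat [([0.5422, -0.1705, 0.0864], 0.62)]
side ring_a [([0.4639, 0.1591, 0.0639], 0.75), ([0.4585, 0.1361, 0.0617], 0.64), ([0.464, 0.1764, 0.0616], 0.61)]
side jug [([0.7131, -0.1908, -0.0027], 0.58)]
side pot_a [([0.7517, 0.0648, 0.0012], 0.67), ([0.7264, -0.0526, 0.0022], 0.62)]
side beaker [([0.7401, 0.2291, 0.0011], 0.64), ([0.4627, 0.1355, 0.0601], 0.55)]
```

```bash
python3 - <<'E'
from h import *
p,d,c=shot('top','top2.png'); X=cloud(d,c)
p2,d2,c2=shot('side','side2.png'); X2=cloud(d2,c2)
print('cams',-np.array(c['R']).T@c['t'],-np.array(c2['R']).T@c2['t'])
def show(nm,P):
    m=np.median(P,0); print(nm,len(P),'med',m,'p2',np.percentile(P,2,axis=0),'p98',np.percentile(P,98,axis=0))
for nm,Z in (('top',X),('side',X2)):
    P=Z.reshape(-1,3); P=P[~np.isnan(P[:,0])]
    def box(x0,x1,y0,y1,z0,z1): return P[(P[:,0]>x0)&(P[:,0]<x1)&(P[:,1]>y0)&(P[:,1]<y1)&(P[:,2]>z0)&(P[:,2]<z1)]
    h=box(.51,.58,-.31,-.23,.05,.12); show(nm+' handle',h)
    r=box(.527,.555,-.205,-.14,.08,.1); show(nm+' rod',r)
    if len(r)>10: print('  rod slope dx/dy',np.polyfit(r[:,1],r[:,0],1), 'y-z',np.polyfit(r[:,1],r[:,2],1))
    if len(h)>10: t=h[h[:,2]>h[:,2].max()-.008]; show('  htop',t); print(cv2.minAreaRect(t[:,:2].astype(np.float32)*1000))
    t=box(.38,.54,.08,.24,.028,.044); show(nm+' drtop',t); print(cv2.minAreaRect(t[:,:2].astype(np.float32)*1000))
    t=box(.38,.54,.08,.24,.085,.1); show(nm+' ringtop',t); print(cv2.minAreaRect(t[:,:2].astype(np.float32)*1000))
    t=box(.45,.63,-.27,-.08,.003,.013); show(nm+' base',t); print(cv2.minAreaRect(t[:,:2].astype(np.float32)*1000))
E
```

```text
cams [ 0.4934 -0.0093  0.8522] [ 0.4118 -0.5493  0.7455]
top handle 648 med [ 0.5464 -0.2611  0.0956] p2 [ 0.5343 -0.2947  0.0718] p98 [ 0.5592 -0.2317  0.0988]
top rod 233 med [ 0.5399 -0.1706  0.0892] p2 [ 0.5343 -0.2035  0.0853] p98 [ 0.5457 -0.1415  0.0922]
  rod slope dx/dy [-0.0799  0.5264] y-z [0.0009 0.0893]
  htop 575 med [ 0.547  -0.2636  0.0958] p2 [ 0.5354 -0.2949  0.0932] p98 [ 0.5592 -0.233   0.0988]
((547.3038330078125, -264.26715087890625), (24.52423095703125, 65.42631530761719), 3.443166732788086)
top drtop 806 med [0.4656 0.1457 0.0397] p2 [0.4219 0.1199 0.0301] p98 [0.508  0.1842 0.0436]
((464.57781982421875, 155.18528747558594), (67.88685607910156, 84.21278381347656), 81.129638671875)
top ringtop 485 med [0.4644 0.1554 0.0918] p2 [0.4418 0.1312 0.0853] p98 [0.488  0.18   0.0962]
((464.98175048828125, 156.06484985351562), (48.007041931152344, 50.049861907958984), 80.81497955322266)
top base 2883 med [ 0.5336 -0.1705  0.008 ] p2 [ 0.4775 -0.2301  0.0032] p98 [ 0.5872 -0.1038  0.0112]
((540.1210327148438, -173.8863067626953), (177.6420440673828, 189.48452758789062), 
[... 382 characters left out ...]
5]
((546.9468994140625, -265.5489807128906), (24.435335159301758, 67.36270141601562), 3.713083028793335)
side drtop 883 med [0.4632 0.1321 0.0394] p2 [0.4204 0.1177 0.0284] p98 [0.5067 0.1796 0.0436]
((464.078369140625, 153.9219970703125), (67.67224884033203, 85.47036743164062), 81.0536117553711)
side ringtop 551 med [0.4638 0.1525 0.0902] p2 [0.4403 0.1287 0.0852] p98 [0.487  0.1783 0.0963]
((463.4913635253906, 154.72288513183594), (52.14540481567383, 49.22456359863281), 80.64944458007812)
side base 3742 med [ 0.5257 -0.1735  0.0082] p2 [ 0.4818 -0.2461  0.0031] p98 [ 0.6018 -0.1108  0.0111]
((540.083251953125, -174.8772430419922), (189.9010772705078, 178.66603088378906), 89.90547180175781)
```

View pics/top1.png

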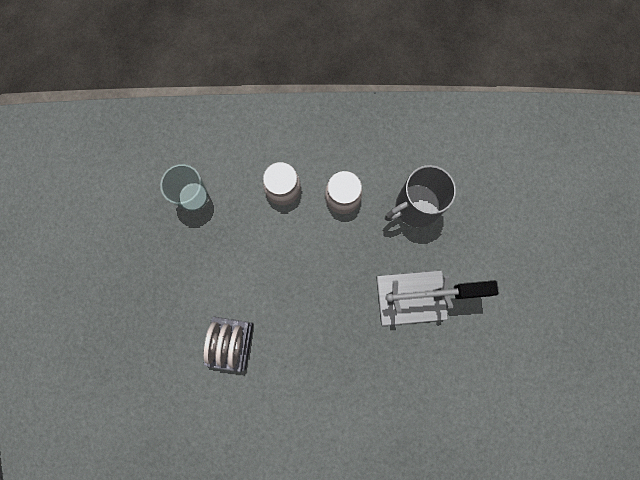

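View pics/side1.png

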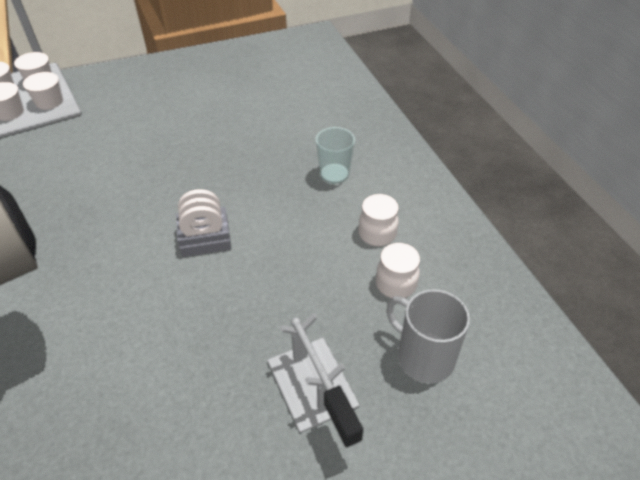

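The top view shows the stand at about (412,297), with the rod's handle to the right (-y) at (477,290) and the ring row at (228,346). The side view agrees with this. The bystanders are well clear at x > 0.66.

First I turn the tool to match the rod.

play_rows --rows '[[1,[0,0,0],-0.177],[1,[0,0,0],-0.177],[1,[0,0,0],-0.177],[1,[0,0,0],-0.177],[1,[0,0,0],-0.177],[1,[0,0,0],-0.177],[1,[0,0,0],-0.177],[1,[0,0,0],0]]' --force 60

```text
t: 2.3
eef_pos: [0.2044, -0.4836, 0.2268]
orientation: [-90.0, -0.0, -86.2]
contact_force: [-0.7, 0.2, -0.1]
grip_width: 0.0917
```

play_rows --rows '[[1,[-0.02,0,0.036],0],[1,[-0.02,0,0.036],0],[1,[-0.02,0,0.036],0],[1,[-0.02,0,0.036],0],[1,[-0.02,0,0.036],0],[1,[-0.02,0,0.036],0],[1,[-0.02,0,0.036],0],[1,[-0.02,0,0.036],0],[1,[-0.02,0,0.036],0],[1,[-0.02,0,0.036],0]]'

```text
t: 3.55
eef_pos: [0.5511, -0.2588, 0.2267]
orientation: [-90.0, -0.0, -86.4]
contact_force: [0.4, 1.1, 0.3]
grip_width: 0.0919
```

```bash
cat >> h.py <<'E'
def go(xyz,yaw):
    p,R,s=tool(); yn=np.degrees(np.arctan2(R[1,0],R[0,0]))
    e=(yaw-yn+180)%360-180
    print('t',s['t'],'p',p,'rpy',s['orientation'],'shift(tool)',R.T@(np.array(xyz)-p),'turn',-np.radians(e),'F',s['contact_force'],'w',s['grip_width'])
E
python3 - <<'E'
from h import *
p,d,c=shot('wrist','w1.png'); X=cloud(d,c)
P=X.reshape(-1,3); P=P[~np.isnan(P[:,0])]
def box(x0,x1,y0,y1,z0,z1): return P[(P[:,0]>x0)&(P[:,0]<x1)&(P[:,1]>y0)&(P[:,1]<y1)&(P[:,2]>z0)&(P[:,2]<z1)]
h=box(.51,.58,-.32,-.22,.085,.105)
print(len(h),cv2.minAreaRect(h[:,:2].astype(np.float32)*1000),np.median(h[:,2]) if len(h) else 0)
r=box(.52,.56,-.21,-.1,.08,.1); print(len(r))
if len(r)>20: print(np.median(r,0),np.polyfit(r[:,1],r[:,0],1),r.min(0),r.max(0))
go([.5468,-.2615,.06],-86)
E
```

```text
2305 ((549.3550415039062, -256.0592346191406), (24.008302688598633, 72.88932800292969), 4.12585973739624) 0.0963402473878761
2457
[ 0.5425 -0.1458  0.0902] [-0.0505  0.5341] [ 0.52   -0.21    0.0807] [ 0.56   -0.109   0.0999]
t 3.6 p [ 0.5545 -0.2556  0.2264] rpy [-89.844    0.0852 -86.1955] shift(tool) [ 0.0056  0.1664 -0.0085] turn -0.0034121778196702065 F [ 0.1899  3.0388 -0.7054] w 0.09183977175825839
```

View pics/w1.png

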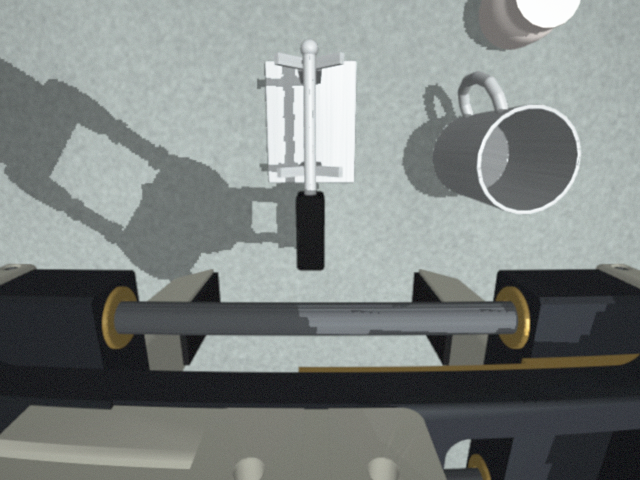

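The wrist view shows the handle at about (311,230), the jug clear to the right, and the arm still settling. I'll move down partway and measure again at rest.

play_rows --rows '[[1,[0.002,0.02,-0.003],0],[1,[0.002,0.02,-0.003],0],[1,[0.002,0.02,-0.003],0],[1,[0,0,0],0],[1,[0,0,0],0],[1,[0,0,0],0]]'

```text
t: 4.35
eef_pos: [0.5419, -0.2665, 0.1678]
orientation: [-89.9, -0.1, -86.1]
contact_force: [-0.2, -0.6, -0.3]
grip_width: 0.0921
```

```bash
cat > m.py <<'E'
from h import *
import sys
go([.5468,-.2615,.06],-86)
p,d,c=shot('wrist',sys.argv[1]); X=cloud(d,c)
P=X.reshape(-1,3); P=P[~np.isnan(P[:,0])]
def box(x0,x1,y0,y1,z0,z1): return P[(P[:,0]>x0)&(P[:,0]<x1)&(P[:,1]>y0)&(P[:,1]<y1)&(P[:,2]>z0)&(P[:,2]<z1)]
h=box(.51,.58,-.32,-.22,.085,.105)
print(len(h),cv2.minAreaRect(h[:,:2].astype(np.float32)*1000),np.percentile(h,[1,50,99],axis=0) if len(h) else 0)
r=box(.525,.56,-.225,-.14,.086,.095); print(len(r))
if len(r)>20: print(np.median(r,0),np.polyfit(r[:,1],r[:,0],1))
b=box(.52,.56,-.14,-.09,.08,.1); print('tip ymax',np.percentile(b[:,1],99.5) if len(b) else 0)
E
python3 m.py w2.png
```

```text
t 4.35 p [ 0.5419 -0.2665  0.1678] rpy [-89.9083  -0.0696 -86.1467] shift(tool) [-0.0048  0.1078  0.005 ] turn -0.002559601238725115 F [-0.152  -0.5717 -0.271 ] w 0.0920682142016127
3594 ((545.5596313476562, -257.9669494628906), (23.913291931152344, 76.3367919921875), 3.5463438034057617) [[ 0.5333 -0.2951  0.0879]
 [ 0.5452 -0.2591  0.0965]
 [ 0.5582 -0.2215  0.0982]]
2502
[ 0.5404 -0.1876  0.0901] [-0.0671  0.5283]
tip ymax -0.11450497835045405
```

play_rows --rows '[[1,[-0.0025,0,0.0022],0],[1,[-0.0025,0.018,0.0022],0],[1,[0,0.018,0],0],[1,[0,0.018,0],0],[1,[0,0.018,0],0],[1,[0,0.018,0],0],[1,[0,0.016,0],0],[1,[0,0,0],0],[1,[0,0,0],0]]'

```text
t: 5.52
eef_pos: [0.5459, -0.2611, 0.0613]
orientation: [-90.0, -0.0, -86.1]
contact_force: [1.3, 0.5, 0.5]
grip_width: 0.0922
```

play_rows --rows '[[-1,[0,0,0],0],[-1,[0,0,0],0],[-1,[0,0,0],0],[-1,[0,0,0],0],[-1,[0,0,0],0],[-1,[0,0,0],0],[-1,[0,0,0],0],[-1,[0,0,0],0]]' --force 60

```text
t: 6.52
eef_pos: [0.5458, -0.261, 0.0609]
orientation: [-90.0, -0.0, -86.1]
contact_force: [2.0, 1.0, 1.1]
grip_width: 0.0235
```

The handle is held (opening 23.5 mm). I'll lift it and carry it over to the drainer.

play_rows --rows '[[-1,[0,-0.006,0],0],[-1,[0,-0.012,0],0],[-1,[0,-0.014,0],0],[-1,[0,-0.014,0],0],[-1,[0,-0.014,0],0],[-1,[0,0,0],0]]'

```text
t: 7.28
eef_pos: [0.5461, -0.2614, 0.1224]
orientation: [-89.9, -0.1, -86.1]
contact_force: [-0.5, 0.7, 0.1]
grip_width: 0.0235
```

play_rows --rows '[[-1,[-0.012,0,-0.006],0],[-1,[-0.024,0,-0.01],0],[-1,[-0.024,0,-0.01],0],[-1,[-0.024,0,-0.01],0],[-1,[-0.024,0,-0.01],0],[-1,[-0.024,0,-0.01],0],[-1,[-0.024,0,-0.01],0],[-1,[-0.024,0,-0.01],0],[-1,[-0.024,0,-0.01],0],[-1,[-0.022,0,-0.011],0]]'

```text
t: 8.52
eef_pos: [0.4316, -0.0406, 0.1201]
orientation: [-90.1, 0.0, -86.1]
contact_force: [-0.5, 0.7, -0.3]
grip_width: 0.0237
```

play_rows --rows '[[-1,[0,0,0],0.075],[-1,[0,0,0],0.075],[-1,[0,0,0],0.075],[-1,[0,0,0],0],[-1,[0,0,0],0],[-1,[0,0,0],0]]'

```text
t: 9.28
eef_pos: [0.4331, -0.0419, 0.1206]
orientation: [-90.0, -0.0, -98.9]
contact_force: [-0.1, -0.5, -1.7]
grip_width: 0.0238
```

```bash
cat > n.py <<'E'
from h import *
import sys
k=sys.argv[1]
go([.4333,-.0421,.036],-99)
p0,R,s=tool(); r=-R[:,0]; 
for n in sys.argv[2:]:
    p,d,c=shot(n,f'{n}_{k}.png'); X=cloud(d,c); P=X.reshape(-1,3); P=P[~np.isnan(P[:,0])]
    Q=(P-p0)@np.c_[r,np.cross([0,0,1],r),[0,0,1]]   # along, left, up from TCP
    m=(Q[:,0]>.045)&(Q[:,0]<.135)&(abs(Q[:,1])<.012)&(abs(Q[:,2]-.027)<.02)
    q=Q[m]; print(n,'rod',len(q))
    if len(q)>30:
        q=q[abs(q[:,1]-np.median(q[:,1]))<.006]
        fz=np.polyfit(q[:,0],q[:,2],1); fy=np.polyfit(q[:,0],q[:,1],1)
        print(' top z fit',fz,' lat fit',fy,' at .09',np.polyval(fz,.09),np.polyval(fy,.09))
    for nm,a,b in (('ringtop',.085,.1),('drtop',.03,.043)):
        t=P[(P[:,0]>.38)&(P[:,0]<.54)&(P[:,1]>.1)&(P[:,1]<.24)&(P[:,2]>a)&(P[:,2]<b)]
        if len(t)>30: print(' ',nm,len(t),cv2.minAreaRect(t[:,:2].astype(np.float32)*1000),t[:,2].max())
E
python3 n.py a top side wrist
```

```text
t 9.275 p [ 0.4331 -0.0419  0.1206] rpy [-90.0132  -0.001  -98.9488] shift(tool) [0.0001 0.0846 0.0003] turn 0.0008935632537670315 F [-0.1313 -0.4973 -1.6554] w 0.023762784992304584
top rod 235
 top z fit [0.0106 0.0279]  lat fit [ 0.0087 -0.0022]  at .09 0.028814621274837856 -0.0014494782349007414
  ringtop 481 ((464.2052307128906, 155.93359375), (47.29677963256836, 49.402687072753906), 81.74256134033203) 0.09720501372831121
  drtop 737 ((464.6678771972656, 156.12379455566406), (64.31884765625, 84.44080352783203), 81.04261016845703) 0.042982296920263424
side rod 0
  ringtop 38 ((479.9814453125, 135.35081481933594), (26.924495697021484, 12.408106803894043), 42.81199645996094) 0.09227655482366408
  drtop 46 ((501.6999816894531, 148.9239501953125), (64.84791564941406, 8.646750450134277), 82.46195220947266) 0.04202620053230918
wrist rod 5889
 top z fit [0.0026 0.0292]  lat fit [-0.0098  0.0009]  at .09 0.029464977198024874 -3.165690847036656e-05
```

The rod is level (its axis is 24 mm above the TCP) and the lateral error is about 0. I'll lower it to the hole axis and check the alignment.

play_rows --rows '[[-1,[0,0.012,0],0],[-1,[0,0.014,0],0],[-1,[0,0.014,0],0],[-1,[0,0.014,0],0],[-1,[0,0.014,0],0],[-1,[0,0.012,0],0],[-1,[0,0.004,0],0],[-1,[0,0,0],0],[-1,[0,0,0],0]]'

```text
t: 10.55
eef_pos: [0.4336, -0.0421, 0.037]
orientation: [-90.0, -0.0, -99.0]
contact_force: [-0.1, -0.3, -0.8]
grip_width: 0.0237
```

```bash
python3 n.py b top wrist; python3 - <<'E'
from h import *
for k in ['drainer_row','rod_tip']:
    print(k,[(np.array(r['xyz']).round(4).tolist(),round(r['p'],2)) for r in pinpoint('top',k)[:2]])
p,R,s=tool(); print('tip pred',p-R[:,0]*.149+[0,0,.024]); c=np.array([.4645,.1555,.06]); print('row centre lateral',(c-p)@R)
E
```

```text
t 10.55 p [ 0.4336 -0.0421  0.037 ] rpy [-89.9533  -0.0085 -98.9913] shift(tool) [ 0.      0.001  -0.0003] turn 0.00015164597344324846 F [-0.0523 -0.3243 -0.8108] w 0.0236749227897488
top rod 195
 top z fit [0.0018 0.029 ]  lat fit [ 0.0026 -0.0017]  at .09 0.02918242571946405 -0.001497581233139359
  ringtop 485 ((465.5368957519531, 155.9948272705078), (48.143821716308594, 51.280792236328125), 79.33548736572266) 0.0974581947061339
  drtop 755 ((464.7988586425781, 156.82688903808594), (66.06980895996094, 84.25776672363281), 81.24838256835938) 0.04299786662644424
wrist rod 5889
 top z fit [0.0019 0.0293]  lat fit [-0.009  0.001]  at .09 0.02944719786481139 0.0002047149075338707
drainer_row [([0.4632, 0.1593, 0.063], 0.96)]
rod_tip [([0.4608, 0.1056, 0.0601], 0.57)]
tip pred [0.4568 0.1051 0.061 ]
row centre lateral [-0.2    -0.023  -0.0003]
```

View pics/wrist_b.png

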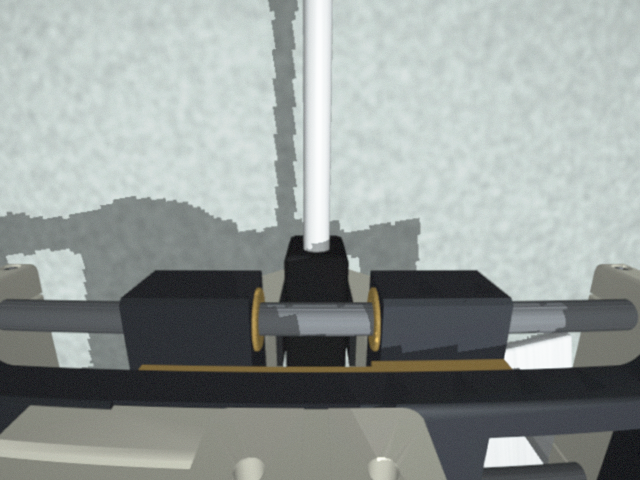

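The wrist picture shows the rod straight ahead along column 317, held in the jaws. Its alignment with the row agrees within about 1 mm, so I insert.

play_rows --rows '[[-1,[-0.006,0,0],0],[-1,[-0.01,0,0],0],[-1,[-0.01,0,0],0],[-1,[-0.01,0,0],0],[-1,[-0.01,0,0],0],[-1,[-0.01,0,0],0],[-1,[0,0,0],0]]'

```text
t: 11.62
eef_pos: [0.4421, 0.014, 0.0367]
orientation: [-90.0, -0.0, -98.9]
contact_force: [0.6, 0.6, -0.2]
grip_width: 0.0234
```

play_rows --rows '[[-1,[-0.006,0,0],0],[-1,[-0.01,0,0],0],[-1,[-0.01,0,0],0],[-1,[-0.01,0,0],0],[-1,[-0.01,0,0],0],[-1,[-0.01,0,0],0],[-1,[0,0,0],0],[-1,[0,0,0],0]]'

```text
t: 12.62
eef_pos: [0.4507, 0.0685, 0.0367]
orientation: [-90.0, -0.0, -99.0]
contact_force: [-0.2, -0.0, -1.3]
grip_width: 0.0237
```

```bash
python3 n.py c top side; python3 - <<'E'
import cv2,numpy as np
a=cv2.imread('pics/top_c.png')[260:420,150:350]; b=cv2.imread('pics/side_c.png')[140:300,120:320]
cv2.imwrite('pics/c_both.png',np.hstack([cv2.resize(x,None,fx=2,fy=2,interpolation=cv2.INTER_CUBIC) for x in (a,b)]))
E
```

```text
t 12.625 p [0.4507 0.0685 0.0367] rpy [-90.0059  -0.0125 -98.9835] shift(tool) [0.112  0.0007 0.    ] turn 0.0002880874654248861 F [-0.1919 -0.023  -1.2558] w 0.023712197997219502
top rod 0
  drtop 203 ((500.10784912109375, 150.70645141601562), (64.8026351928711, 12.73735237121582), 81.44692993164062) 0.0425878352797551
side rod 0
  drtop 40 ((477.12542724609375, 131.56051635742188), (73.8381118774414, 27.811918258666992), 18.56500816345215) 0.042589664873052636
```

View pics/c_both.png

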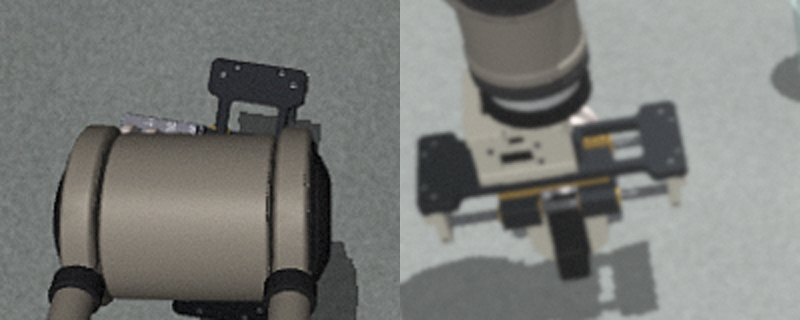

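There was no contact force during insertion. The arm hides the rings from both cameras. I'll lift slowly and check with the wrist camera.

play_rows --rows '[[-1,[0,-0.003,0],0],[-1,[0,-0.004,0],0],[-1,[0,-0.004,0],0],[-1,[0,-0.004,0],0],[-1,[0,-0.004,0],0],[-1,[0,-0.004,0],0],[-1,[0,-0.004,0],0],[-1,[0,-0.004,0],0],[-1,[0,-0.004,0],0],[-1,[0,-0.004,0],0]]'

```text
t: 13.98
eef_pos: [0.4508, 0.0686, 0.076]
orientation: [-90.0, -0.0, -99.0]
contact_force: [-0.1, -0.0, -2.9]
grip_width: 0.0238
```

play_rows --rows '[[-1,[0,-0.006,0],0],[-1,[0,-0.008,0],0],[-1,[0,-0.009,0],0],[-1,[0,-0.009,0],0],[-1,[0,-0.009,0],0],[-1,[0,-0.009,0],0],[-1,[0,-0.01,0],0],[-1,[0,-0.01,0],0],[-1,[0,-0.006,0],0],[-1,[0,0,0],0]]'

```text
t: 15.22
eef_pos: [0.451, 0.0686, 0.1521]
orientation: [-89.9, 0.0, -99.0]
contact_force: [0.5, 0.1, -1.5]
grip_width: 0.0238
```

```bash
cat > r.py <<'E'
from h import *
import sys
go([.5458,-.261,.15],-86.1)
p0,R,s=tool(); r=-R[:,0]
p,d,c=shot('wrist',f'wrist_{sys.argv[1]}.png'); X=cloud(d,c); P=X.reshape(-1,3); P=P[~np.isnan(P[:,0])]
Q=(P-p0)@np.c_[r,np.cross([0,0,1],r),[0,0,1]]; Q[:,2]-=.024; Q[:,0]-=.029   # rod frame
q=Q[(Q[:,0]>.005)&(Q[:,0]<.105)&(abs(Q[:,1])<.0035)&(abs(Q[:,2]-.005)<.004)]; print('rod',len(q))
if len(q)>30: print(' top fit',np.polyfit(q[:,0],q[:,2],1))
t=Q[(Q[:,0]>0)&(Q[:,0]<.13)&(abs(Q[:,1])<.045)&(abs(Q[:,2])<.06)&((Q[:,2]>.014)|(abs(Q[:,1])>.012))]
h,e=np.histogram(t[:,0],bins=np.arange(0,.132,.004)); print('rings',len(t),t[:,2].max() if len(t) else 0); print(dict(zip((e[:-1]*1000).round().astype(int),h)))
E
python3 r.py d
```

```text
t 15.225 p [0.451  0.0686 0.1521] rpy [-89.9468   0.0027 -98.9926] shift(tool) [0.3107 0.0023 0.1451] turn -0.22501827294956314 F [ 0.5409  0.0637 -1.5078] w 0.02382497099861589
rod 2937
 top fit [0.0042 0.0053]
rings 26486 0.059999609403688835
{np.int64(0): np.int64(1967), np.int64(4): np.int64(4722), np.int64(8): np.int64(34), np.int64(12): np.int64(0), np.int64(16): np.int64(0), np.int64(20): np.int64(0), np.int64(24): np.int64(0), np.int64(28): np.int64(0), np.int64(32): np.int64(79), np.int64(36): np.int64(2275), np.int64(40): np.int64(2236), np.int64(44): np.int64(0), np.int64(48): np.int64(0), np.int64(52): np.int64(1449), np.int64(56): np.int64(3345), np.int64(60): np.int64(2254), np.int64(64): np.int64(10), np.int64(68): np.int64(0), np.int64(72): np.int64(2761), np.int64(76): np.int64(4662), np.int64(80): np.int64(692), np.int64(84): np.int64(0), np.int64(88): np.int64(0), np.int64(92): np.int64(0), np.int64(96): np.int64(0), np.int64(100): np.int64(0), np.int64(104): np.int64(0), np.int64(108): np.int64(0), np.int64(112): np.int64(0), np.int64(116): np.int64(0), np.int64(120): np.int64(0), np.int64(124): np.int64(0)}
```

View pics/wrist_d.png

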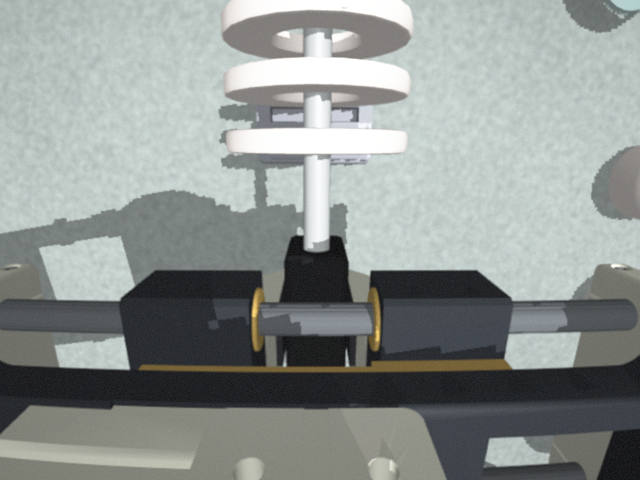

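All three rings hang on the rod (about x = 38, 58 and 77 mm; posts will be at 18 and 102), and the drainer behind at (315,115) is empty. I carry them back smoothly.

play_rows --rows '[[-1,[0.005,0,0.002],0],[-1,[0.01,0,0.005],0],[-1,[0.015,0,0.007],0],[-1,[0.018,0,0.008],0],[-1,[0.018,0,0.009],0],[-1,[0.018,0,0.009],0],[-1,[0.018,0,0.009],0],[-1,[0.018,0,0.008],0],[-1,[0.018,0,0.008],0],[-1,[0.018,0,0.008],0]]'

```text
t: 16.52
eef_pos: [0.4988, -0.0982, 0.1517]
orientation: [-90.0, -0.0, -99.0]
contact_force: [-0.2, 0.2, -2.2]
grip_width: 0.0237
```

play_rows --rows '[[-1,[0.018,0,0.008],-0.02],[-1,[0.018,0,0.008],-0.025],[-1,[0.018,0,0.008],-0.03],[-1,[0.018,0,0.008],-0.03],[-1,[0.018,0,0.008],-0.03],[-1,[0.018,0,0.008],-0.03],[-1,[0.015,0,0.007],-0.03],[-1,[0.01,0,0.005],-0.02],[-1,[0.005,0,0.002],-0.01],[-1,[0,0,0],0]]'

```text
t: 17.77
eef_pos: [0.5509, -0.2385, 0.1516]
orientation: [-90.0, 0.0, -86.1]
contact_force: [0.5, -0.7, -1.9]
grip_width: 0.0235
```

play_rows --rows '[[-1,[0,0,0],0],[-1,[0,0,0],0],[-1,[0,0,0],0]]'

```text
t: 18.15
eef_pos: [0.5509, -0.2382, 0.1518]
orientation: [-90.0, -0.0, -86.1]
contact_force: [-0.2, -0.6, -2.3]
grip_width: 0.024
```

```bash
python3 r.py e
```

```text
t 18.15 p [ 0.5509 -0.2382  0.1518] rpy [-89.995   -0.0055 -86.0876] shift(tool) [ 0.0224  0.0018 -0.0067] turn 0.000215656793611953 F [-0.2072 -0.638  -2.2976] w 0.02397343266625245
rod 2951
 top fit [0.0038 0.0057]
rings 26268 0.05999957677453451
{np.int64(0): np.int64(1881), np.int64(4): np.int64(4454), np.int64(8): np.int64(166), np.int64(12): np.int64(0), np.int64(16): np.int64(0), np.int64(20): np.int64(0), np.int64(24): np.int64(0), np.int64(28): np.int64(0), np.int64(32): np.int64(37), np.int64(36): np.int64(2253), np.int64(40): np.int64(2289), np.int64(44): np.int64(15), np.int64(48): np.int64(0), np.int64(52): np.int64(732), np.int64(56): np.int64(3966), np.int64(60): np.int64(2323), np.int64(64): np.int64(23), np.int64(68): np.int64(0), np.int64(72): np.int64(1654), np.int64(76): np.int64(5748), np.int64(80): np.int64(727), np.int64(84): np.int64(0), np.int64(88): np.int64(0), np.int64(92): np.int64(0), np.int64(96): np.int64(0), np.int64(100): np.int64(0), np.int64(104): np.int64(0), np.int64(108): np.int64(0), np.int64(112): np.int64(0), np.int64(116): np.int64(0), np.int64(120): np.int64(0), np.int64(124): np.int64(0)}
```

play_rows --rows '[[-1,[0.005,0,-0.0015],0],[-1,[0.006,0,-0.002],0],[-1,[0.006,0,-0.002],0],[-1,[0.0045,0,-0.0012],0],[-1,[0,0.005,0],0],[-1,[0,0.01,0],0],[-1,[0,0.012,0],0],[-1,[0,0.012,0],0],[-1,[0,0.012,0],0],[-1,[0,0,0],0]]'

```text
t: 19.45
eef_pos: [0.5451, -0.2599, 0.0993]
orientation: [-90.1, 0.1, -86.1]
contact_force: [0.7, -0.2, -2.1]
grip_width: 0.0237
```

```bash
python3 - <<'E'
from h import *
go([.5458,-.261,.061],-86.1)
E
python3 r.py f
```

```text
t 19.45 p [ 0.5451 -0.2599  0.0993] rpy [-90.1162   0.0823 -86.1002] shift(tool) [0.0012 0.0383 0.0007] turn -3.1118318013367126e-06 F [ 0.6892 -0.2032 -2.1119] w 0.02366331074880592
t 19.45 p [ 0.5451 -0.2599  0.0993] rpy [-90.1162   0.0823 -86.1002] shift(tool) [ 0.0011 -0.0507  0.0005] turn -3.1118318013367126e-06 F [ 0.6892 -0.2032 -2.1119] w 0.02366331074880592
rod 2925
 top fit [0.0021 0.0067]
rings 26699 0.0599981817380592
{np.int64(0): np.int64(1358), np.int64(4): np.int64(4155), np.int64(8): np.int64(18), np.int64(12): np.int64(348), np.int64(16): np.int64(580), np.int64(20): np.int64(320), np.int64(24): np.int64(0), np.int64(28): np.int64(0), np.int64(32): np.int64(96), np.int64(36): np.int64(2272), np.int64(40): np.int64(2224), np.int64(44): np.int64(0), np.int64(48): np.int64(0), np.int64(52): np.int64(1763), np.int64(56): np.int64(3125), np.int64(60): np.int64(2218), np.int64(64): np.int64(5), np.int64(68): np.int64(0), np.int64(72): np.int64(3478), np.int64(76): np.int64(4076), np.int64(80): np.int64(663), np.int64(84): np.int64(0), np.int64(88): np.int64(0), np.int64(92): np.int64(0), np.int64(96): np.int64(0), np.int64(100): np.int64(0), np.int64(104): np.int64(0), np.int64(108): np.int64(0), np.int64(112): np.int64(0), np.int64(116): np.int64(0), np.int64(120): np.int64(0), np.int64(124): np.int64(0)}
```

View pics/wrist_f.png

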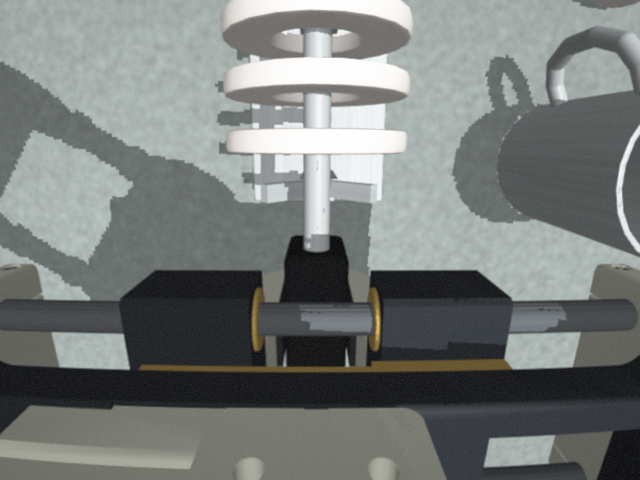

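The near post shows at rod x of about 12–23 mm, centred near 18, which is right. All three rings are beyond it. I'll lower the rod into the notches.

play_rows --rows '[[-1,[0.0005,0.006,0.0007],0],[-1,[0,0.007,0],0],[-1,[0,0.007,0],0],[-1,[0,0.006,0],0],[-1,[0,0.005,0],0],[-1,[0,0.004,0],0],[-1,[0,0.002,0],0],[-1,[0,0.0005,0],0],[-1,[0,0,0],0],[-1,[0,0,0],0]]'

```text
t: 20.75
eef_pos: [0.5466, -0.2608, 0.0634]
orientation: [-90.0, -0.0, -86.1]
contact_force: [0.2, 0.2, -2.0]
grip_width: 0.0237
```

```bash
python3 - <<'E'
from h import *
go([.5458,-.261,.061],-86.1)
E
python3 r.py g
```

```text
t 20.75 p [ 0.5466 -0.2608  0.0634] rpy [-89.9829  -0.0171 -86.104 ] shift(tool) [ 0.0001  0.0024 -0.0008] turn -6.999211188295722e-05 F [ 0.159   0.1994 -1.9904] w 0.023732410501560712
t 20.75 p [ 0.5466 -0.2608  0.0634] rpy [-89.9829  -0.0171 -86.104 ] shift(tool) [ 0.0001 -0.0866 -0.0007] turn -6.999211188295722e-05 F [ 0.159   0.1994 -1.9904] w 0.023732410501560712
rod 2951
 top fit [0.0035 0.0057]
rings 28374 0.05999841469613864
{np.int64(0): np.int64(1882), np.int64(4): np.int64(4336), np.int64(8): np.int64(254), np.int64(12): np.int64(259), np.int64(16): np.int64(940), np.int64(20): np.int64(875), np.int64(24): np.int64(0), np.int64(28): np.int64(0), np.int64(32): np.int64(7), np.int64(36): np.int64(2179), np.int64(40): np.int64(2373), np.int64(44): np.int64(38), np.int64(48): np.int64(0), np.int64(52): np.int64(391), np.int64(56): np.int64(4271), np.int64(60): np.int64(2382), np.int64(64): np.int64(33), np.int64(68): np.int64(0), np.int64(72): np.int64(1295), np.int64(76): np.int64(6085), np.int64(80): np.int64(774), np.int64(84): np.int64(0), np.int64(88): np.int64(0), np.int64(92): np.int64(0), np.int64(96): np.int64(0), np.int64(100): np.int64(0), np.int64(104): np.int64(0), np.int64(108): np.int64(0), np.int64(112): np.int64(0), np.int64(116): np.int64(0), np.int64(120): np.int64(0), np.int64(124): np.int64(0)}
```

play_rows --rows '[[-1,[0,0.001,-0.0007],0],[-1,[0,0.001,0],0],[-1,[0,0.0005,0],0],[-1,[0,0,0],0],[-1,[0,0,0],0]]'

```text
t: 21.42
eef_pos: [0.5459, -0.2609, 0.0608]
orientation: [-90.0, -0.0, -86.1]
contact_force: [-0.1, -0.3, 0.2]
grip_width: 0.0238
```

The weight has gone off the wrist, so the rod is seated. I'll release in stages and then rise.

play_rows --rows '[[-0.4,[0,0,0],0],[-0.3,[0,0,0],0],[-0.2,[0,0,0],0],[0,[0,0,0],0],[0,[0,0,0],0],[0,[0,0,0],0],[0,[0,0,0],0]]' --force 10

```text
t: 22.3
eef_pos: [0.5458, -0.2608, 0.0607]
orientation: [-90.0, -0.0, -86.1]
contact_force: [-0.2, -0.2, -1.0]
grip_width: 0.0458
```

play_rows --rows '[[0,[0,-0.006,0],0],[0,[0,-0.012,0],0],[0,[0,-0.018,0],0],[0,[0,-0.02,0],0],[0,[0,-0.02,0],0],[0,[0,-0.02,0],0],[0,[0,-0.02,0],0],[0,[0,-0.02,0],0],[0,[0,0,0],0]]'

```text
t: 23.42
eef_pos: [0.5466, -0.2613, 0.1992]
orientation: [-89.8, -0.2, -86.1]
contact_force: [0.7, 0.3, -0.7]
grip_width: 0.0458
```

play_rows --rows '[[0,[0.02,0,-0.02],0],[0,[0.02,0,-0.03],0],[0,[0.02,0,-0.03],0],[0,[0.02,0,-0.03],0],[0,[0.02,0,-0.03],0],[0,[0.02,0,-0.03],0],[0,[0.01,0,-0.03],0],[0,[0,0,0],0],[0,[0,0,0],0]]'

```text
t: 24.55
eef_pos: [0.3553, -0.4038, 0.1965]
orientation: [-90.0, 0.0, -86.1]
contact_force: [0.8, 0.5, 0.0]
grip_width: 0.0463
```

```bash
python3 - <<'E'
from h import *
out=[]
for n,(r0,c0) in (('top',(210,350)),('side',(280,220))):
    p,d,c=shot(n,n+'_h.png'); X=cloud(d,c); P=X.reshape(-1,3); P=P[~np.isnan(P[:,0])]
    def box(x0,x1,y0,y1,z0,z1): return P[(P[:,0]>x0)&(P[:,0]<x1)&(P[:,1]>y0)&(P[:,1]<y1)&(P[:,2]>z0)&(P[:,2]<z1)]
    t=box(.51,.58,-.32,-.235,.088,.105); print(n,'handle',cv2.minAreaRect(t[:,:2].astype(np.float32)*1000),np.median(t[:,2]))
    t=box(.5,.58,-.23,-.1,.102,.12); print(' ringtops',len(t),np.histogram(t[:,1],bins=np.arange(-.23,-.1,.005)))
    for k in ('rod_tip','rod_handle','ring_a','jug','pot_a','beaker'):
        print(' ',k,[(np.array(r['xyz']).round(3).tolist(),round(r['p'],2)) for r in pinpoint(n,k)[:3]])
    out.append(cv2.resize(p[r0:r0+180,c0:c0+180,::-1],(400,400),interpolation=cv2.INTER_CUBIC))
cv2.imwrite('pics/h_both.png',np.hstack(out)); print(get_state()['t'],get_state()['eef_pos'],get_state()['contact_force'])
E
```

```text
top handle ((547.3995971679688, -265.59906005859375), (24.540788650512695, 62.55508041381836), 3.412101984024048) 0.09590343492183687
 ringtops 349 (array([ 0,  0,  0,  0,  0,  0,  8, 69, 28,  0, 19, 73, 32,  0, 14, 69, 37,
        0,  0,  0,  0,  0,  0,  0,  0]), array([-0.23 , -0.225, -0.22 , -0.215, -0.21 , -0.205, -0.2  , -0.195,
       -0.19 , -0.185, -0.18 , -0.175, -0.17 , -0.165, -0.16 , -0.155,
       -0.15 , -0.145, -0.14 , -0.135, -0.13 , -0.125, -0.12 , -0.115,
       -0.11 , -0.105]))
  rod_tip [([0.542, -0.112, 0.085], 0.7)]
  rod_handle [([0.545, -0.265, 0.08], 0.74)]
  ring_a [([0.54, -0.193, 0.072], 0.75), ([0.546, -0.172, 0.068], 0.69)]
  jug [([0.71, -0.187, 0.0], 0.58)]
  pot_a [([0.75, 0.063, 0.0], 0.91)]
  beaker [([0.734, 0.231, -0.005], 0.81)]
side handle ((547.2760009765625, -266.92669677734375), (24.76762580871582, 64.29528045654297), 3.7278759479522705) 0.0959573217475249
 ringtops 602 (array([  0,   0,   2,   1,   0,   1, 115,  77,   4,   2, 110,  88,   6,
         0,  99,  89,   6,   0,   0,   1,   1,   0,   0,   0,   0]), array([-0.23 , -0.225, -0.22 , -0.215, -0.21 , -0.205, -0.2  , -0.195,
       -0.19 , -0.185, -0.18 , -0.175, -0.17 , -0.165, -0.16 , -0.155,
       -0.15 , -0.145, -0.14 , -0.135, -0.13 , -0.125, -0.12 , -0.115,
       -0.11 , -0.105]))
  rod_tip [([0.538, -0.114, 0.087], 0.55), ([0.546, -0.171, 0.09], 0.31)]
  rod_handle [([0.544, -0.266, 0.08], 0.69)]
  ring_a [([0.543, -0.19, 0.075], 0.77), ([0.538, -0.154, 0.075], 0.77), ([0.54, -0.172, 0.076], 0.65)]
  jug [([0.711, -0.192, -0.003], 0.6)]
  pot_a [([0.732, -0.052, 0.0], 0.79), ([0.747, 0.064, 0.004], 0.79), ([0.465, 0.155, -0.008], 0.67)]
  beaker [([0.741, 0.229, -0.0], 0.85), ([0.713, -0.187, 0.001], 0.53)]
25.25 [ 0.355  -0.4041  0.1967] [0.2384 0.0267 0.9951]
```

View pics/h_both.png

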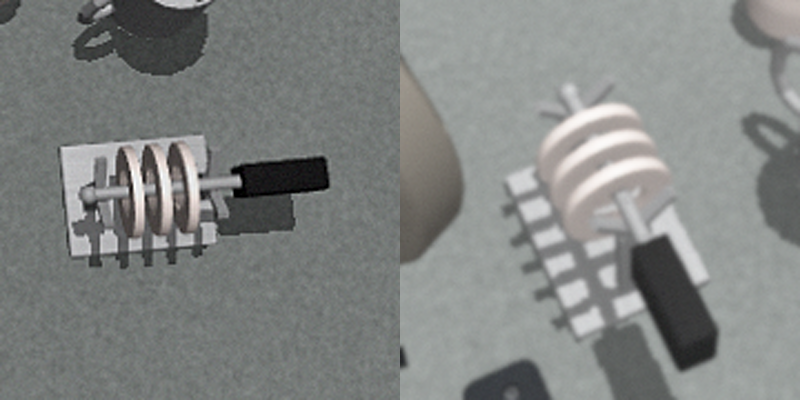

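The rod lies in both notches with three rings hanging between the posts. The handle is on the -x side, level at the same height as before, and the gripper is clear.

```bash
python3 -c "
from rig import *
print(job_done())"
```

```text
the job is handed in; nothing more can be done
None
```

The job is done and was handed in at about 25 s of the 56 s allowed. I took the rod by its handle and passed it through all three rings in the drainer. I then lifted them off as one stack, laid the rod back in both notches and let go.

**Rod:** In the last pictures it lies in both notches, the handle on the same side as before. The handle is level at its original height (top at 96 mm) and within about 1–2 mm of where it started.

**Rings:** All three hang between the posts, about 20 mm apart. In the last top picture the network found only two of them. Depth in both views and the side picture show all three.

**Bystanders:** The jug and beaker measure within a few mm of their starting places, which is inside the measuring error. Both pots show there in the side picture; the network missed one in the top picture. No unexpected forces showed in the readings.

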